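# Load a vial carrier into the headspace sampler

## Robot

A 7-joint arm with a two-finger parallel gripper is mounted at the origin on the work surface. World frame = base frame: x ahead of the robot, y to its left, z up, the work surface at z = 0. Lengths are in m, angles in rad, forces in N, time in s.
With the tool pointing down it reaches from about 0.375 to 0.925 m from the base axis. Payload 3.1 kg.
Tool frame: the origin (TCP) lies between the finger pads; the fingertips stand 19 mm ahead of it and the grasp point (between the pads) is the TCP; z points along the fingers, y is the direction in which the jaws open and shut (so a half turn about z gives the same grasp; the last joint's range is limited). The gripper opens to 85 mm and grips with 20 to 120 N. Pads are 22 mm wide; open, the fingers measure 114 mm over their backs; the gripper's body (76 mm by 85 mm) begins 54 mm behind the grasp point. The pads swing forward as they close: fully open they stand 13 mm farther back than shut.
Start: joints at [-1.207, 0.383, 0.044, 1.598, -0.018, 1.161, -0.05], TCP at [0.29, 0.582, 0.25] pointing down, gripper open.
Joint ranges: [-2.61, 2.61], [-0.41, 2.15], [-1.48, 1.57], [0, 2.5], [-1.57, 4.71], [0.05, 1.97], [-2.85, 2.85]. Speed limits (rad/s): [2.79, 2.79, 3.14, 3.14, 3.14, 3.14, 3.14].

## Interface

Orientations are given as a unit quaternion [x, y, z, w].
In Python, from bench import move_ptp, movel, move_j, move_gripper, pause, inverse_kinematics, read_camera, camera_params, MotionError, sign_off, look_for, tip_of, read_time_s, read_qpos, read_joint_vel, read_effort, read_eef_pos, read_tcp_rot, read_ft_force, read_ft_torque, read_finger_gap gives the robot as it stands. Calls block until the motion is done:
- move_ptp(position, orientation): joint-space move of the TCP to a pose.
- movel(position, orientation=None, speed=0.15): straight line of the TCP; orientation=None keeps the orientation; speed is the mean speed in m/s.
- move_j(angles): joint-space move.
- move_gripper(opening, effort=None): finger opening in m; effort is the grip in N (None keeps the last); returns when the fingers have stopped.
- pause(seconds).
- inverse_kinematics(position, orientation): joint angles nearest the present ones, or None.
- read_camera(name): name is "scene" or "top" or "wrist"; returns the picture (400x640x3 uint8, red, green, blue); there is no depth.
- camera_params(name): a dict with "K" (3x3 intrinsics, pixels), "camera_from_world" (4x4, takes a point from world to camera coordinates). Camera axes: x right, y down, z forward; pixel columns grow to the right and rows downward; lengths in m; the calibration is good to about 2 mm. A picture is of the moment at which its call begins: read the wrist's pose just before it. camera_params takes no time and is no camera call; for the wrist camera it gives the pose at the moment of the call.
A pose or a line that the arm cannot do raises MotionError and nothing moves.
- sign_off(): hands the job in, once; it reports no verdict.
Trained networks look in the newest picture that a camera, given by its name, has taken for a name from the list of things; names that differ only in an ending like _2 or _b are one class to them, and where a whole thing is asked for, a point or a joint stands for the part that bears it (a point fixed in the world has none). Each returns a list of dicts, best first, with "confidence" (0 to 1); they miss things now and then, are a little off and sometimes report something else, mostly with a low value. They report only what shows in the picture. A call takes as long as a camera call. They do not tell look-alikes from the thing itself.
- look_for(camera, name): "at" ([column, row] in pixels, amid what is visible of it).
- tip_of(camera, name): "at" ([column, row] in pixels: a listed point, or the origin of a listed thing).
Readings, each from a call of its own:
- read_time_s(): time.
- read_qpos(): joint angles.
- read_joint_vel(): joint speeds.
- read_effort(): joint torques, N m.
- read_eef_pos(): TCP position.
- read_tcp_rot(): TCP orientation.
- read_ft_force(): force on the tool from outside, world axes, zero at the start.
- read_ft_torque(): the same for the moment, N m.
- read_finger_gap(): finger opening in m.
Only numpy, scipy, OpenCV 4.12 (cv2) and the standard library are available. Lean on these libraries where they do the work, as an engineer would, in place of code of your own. Each camera call takes 0.05 s, during which the arm holds its last target. There are 200 camera calls.

## Task

Tilt the blue vial carrier out of the deep grey bin and lay it level on the sampler's open feed track, orange post away from the hood. Lay every vial on its side into a nest of the carrier, one per nest, then slide the loaded carrier in under the hood until it comes up against the hidden end stop, and only then press the green start button right down and let it go. Leave the bottle, jar and box where they stand.

Things in the scene. Friction and masses are not known exactly. Their poses are not given: they have to be found in the camera images.
- bin: fixed deep grey bin; origin on the bench, z up, +x roughly towards the robot. Inside: x -138 to +102 mm, y -62 to +62 mm, floor 5 mm above the bench; walls 5 mm thick, tops at 90 mm. The carrier starts flat on its floor, x along the bin's x, its +x end under the cover strip
- bin_strip (a point): middle of the free edge of the bin's yellow cover strip (underside 84, top 90 mm above the bench), which covers the mouth from here (bin x +44 mm) to the bin's +x wall. The open mouth is 182 mm long and the carrier 207: lift the carrier's post end to a tilt of about 35 deg, draw it 65 mm to the bin's -x, then raise it clear
- carrier_mid (a point): blue plastic vial carrier with white ribs, 140 to 240 g; point on its centre line, 10 mm above its underside; z up, x along it away from the post. Base plate 6 mm thick spans x -113 to +94 mm and y -55 to +55 mm from here; ribs and cross walls rise to 16 mm above the underside. Starts in the bin within 5 mm of the bin's origin in plan
- post_mid (a point): middle of the carrier's upright orange grip post, 14 x 14 mm, from 6 to 82 mm above the carrier's underside (this point 44 mm above it); 105 mm from carrier_mid towards -x, axes as carrier_mid
- nest0 (a point): where a vial's centre comes to rest in this nest of the carrier (20 mm above the carrier's underside, x -46, y -28 mm from carrier_mid); the vial lies along the carrier's x between two ribs 18 mm apart whose tops are 7 mm below its centre; 86 mm between the cross walls
- nest1 (a point): where a vial's centre comes to rest in this nest of the carrier (20 mm above the carrier's underside, x -46, y 28 mm from carrier_mid); the vial lies along the carrier's x between two ribs 18 mm apart whose tops are 7 mm below its centre; 86 mm between the cross walls
- nest2 (a point): where a vial's centre comes to rest in this nest of the carrier (20 mm above the carrier's underside, x 46, y -28 mm from carrier_mid); the vial lies along the carrier's x between two ribs 18 mm apart whose tops are 7 mm below its centre; 86 mm between the cross walls
- nest3 (a point): where a vial's centre comes to rest in this nest of the carrier (20 mm above the carrier's underside, x 46, y 28 mm from carrier_mid); the vial lies along the carrier's x between two ribs 18 mm apart whose tops are 7 mm below its centre; 86 mm between the cross walls
- vial0_mid (a point): centre of a capped glass vial lying on its side, a cylinder 23 mm in diameter and 75 mm long along its x axis (cap at +x), about 24 g; it rolls freely. May be absent. It starts in a well of the tray; either end may point either way in a nest
- vial1_mid (a point): centre of a capped glass vial lying on its side, a cylinder 23 mm in diameter and 75 mm long along its x axis (cap at +x), about 24 g; it rolls freely. May be absent. It starts in a well of the tray; either end may point either way in a nest
- vial2_mid (a point): centre of a capped glass vial lying on its side, a cylinder 23 mm in diameter and 75 mm long along its x axis (cap at +x), about 24 g; it rolls freely. May be absent. It starts in a well of the tray; either end may point either way in a nest
- vial3_mid (a point): centre of a capped glass vial lying on its side, a cylinder 23 mm in diameter and 75 mm long along its x axis (cap at +x), about 24 g; it rolls freely. May be absent. It starts in a well of the tray; either end may point either way in a nest
- tray: fixed low vial tray 215 (x) x 220 (y) mm, origin on the bench under its centre; four wells centred at x +-51, y +-53 mm, each 92 (x) x 56 (y) mm, floor 4 mm above the bench; the flat between and outside them is at 8 mm; rim 13 mm high along the y sides, 20 mm high along the x ends. A vial lies roughly along the tray's x, its centre 15.5 mm above the bench
- sampler: fixed white sampler with blue panel; origin on the bench, z up, x is the way the carrier is pushed in. Its feed track is a level deck 20 mm above the bench, x -125 to +180 mm, between side rails 10 mm high with inner faces at y +-60 mm. Lay the carrier on it with the carrier's x along this x and carrier_mid at about x -8, y 0 mm; pushing it takes 1 to 3 N
- hood (a point): on the deck under the hood's front edge (sampler x +115 mm, y 0); the hood, 220 mm high and 196 mm wide, goes on from here; the opening under it is 124 mm wide, 50 mm high. The rigid end stop is out of sight inside: the carrier is fully home when carrier_mid is 34 to 66 mm before this point (sampler x +49 to +81), which varies from start to start
- seat (a joint): sprung feeler at the end stop, metres: 0 standing out, about 0.009 when the carrier is right against the stop; its spring is too weak (0.3 N) to push the carrier back
- start (a joint): green start button, metres: 0 up, 0.006 right down (5 N); springs back up
- start_top (a point): centre of the top of the start button, 32 mm in diameter, facing up, beside the track
- solvent_mid (a point): amber bottle, 72 mm diameter, 150 mm high, bystander; point at half height
- jar_mid (a point): glass jar, 64 mm diameter, 75 mm high, bystander; point at half height
- septa_mid (a point): cardboard box 70 x 100 x 35 mm, bystander; point at half height
There are look-alikes about, which are no part of the job. What is shaped like the part that bears vial0_mid but purple is not meant.

How it is judged:
By the outcome, as a careful person would: the job done as asked, in the order asked, and still so for the second after the job is handed in, with the robot touching nothing.
Of vial0, vial1, vial2, vial3 only 2 to 4 are there at a start; the rules pass over those that are not, and their reading is None.
At some moment in a run one of vial0, vial1, vial2, vial3 may be knocked a few centimetres aside while the robot is not near it.
It also fails if it takes over 210 s, if anything falls off the work surface, if the arm or the gripper's body presses on something with over 40 N, if the wrist force passes 120 N, or if a joint passes its speed limit or range.

## Working session

There is one attempt and no reset: what is moved stays moved. The work goes in short steps, each a Python script; the robot and the scene stay as the last script left them, time stands still between calls to the robot, and variables do not carry over. Pictures are saved under pics/ and viewed, about 12 in all and at most 16, crops included, and the job is handed in when it is done.

```bash
ls; mkdir -p pics; cat > h.py <<'E'
import numpy as np, cv2
from bench import *
from scipy.spatial.transform import Rotation as R
def save(cam,name):
    im=read_camera(cam); cv2.imwrite(f'pics/{name}.png',im[:,:,::-1]); return im
def ray(P,uv):
    T=P['camera_from_world']; K=P['K']
    d=T[:3,:3].T@np.linalg.solve(K,[uv[0],uv[1],1]); c=-T[:3,:3].T@T[:3,3]; return c,d
def onz(P,uv,z):
    c,d=ray(P,uv); return c+d*(z-c[2])/d[2]
def tri(obs):
    A=np.zeros((3,3)); b=np.zeros(3)
    for P,uv in obs:
        c,d=ray(P,uv); d=d/np.linalg.norm(d); M=np.eye(3)-np.outer(d,d); A+=M; b+=M@c
    return np.linalg.solve(A,b)
def proj(P,p):
    q=P['K']@(P['camera_from_world']@np.append(p,1))[:3]; return q[:2]/q[2]
def down(yaw): # tool down, tool x axis at yaw (y = yaw-90)
    return (R.from_euler('z',yaw)*R.from_euler('x',np.pi)).as_quat()
E
python3 - <<'E'
from h import *
np.set_printoptions(precision=4,suppress=True)
for cam in('scene','top'):
    im=save(cam,cam+'0'); P={k:np.array(v) for k,v in camera_params(cam).items()}
    T=P['camera_from_world'];print(cam,-T[:3,:3].T@T[:3,3],P['K'][0])
    for n,z in [('bin',0),('bin_strip',.09),('carrier_mid',.015),('post_mid',.049),('vial0_mid',.0155),('tray',0),('sampler',0),('hood',.02),('start_top',None),('solvent_mid',.075),('jar_mid',.0375),('septa_mid',.0175)]:
        for r in tip_of(cam,n)[:6]:
            print(n,np.round(r['at'],1),round(r['confidence'],2), onz(P,r['at'],z if z is not None else .05))
print(read_time_s(),read_eef_pos(),read_tcp_rot(),R.from_quat(read_tcp_rot()).as_matrix())
E
```

```text
pics
scene [1.0427 0.5789 1.041 ] [412.0635   0.     319.0586]
bin [331.1 201.1] 0.75 [ 0.5455 -0.1105  0.    ]
bin_strip [344.6 185. ] 0.62 [ 0.5179 -0.0816  0.09  ]
bin_strip [395.3 268.3] 0.44 [0.5731 0.2297 0.09  ]
post_mid [300.4 204.4] 0.97 [ 0.6561 -0.1181  0.049 ]
vial0_mid [286.2 146.4] 0.71 [ 0.5477 -0.3979  0.0155]
vial0_mid [341.6 188.9] 0.59 [ 0.4949 -0.1247  0.0155]
vial0_mid [247.8 164. ] 0.51 [ 0.7037 -0.3928  0.0155]
vial0_mid [268.1 122.4] 0.47 [ 0.5399 -0.549   0.0155]
tray [308.6 158. ] 0.72 [ 0.5028 -0.3181  0.    ]
sampler [396.3 269.9] 0.79 [0.5296 0.2023 0.    ]
hood [324.9 158. ] 0.62 [ 0.4651 -0.2703  0.02  ]
hood [346.4 185.8] 0.21 [ 0.4763 -0.1242  0.02  ]
solvent_mid [256.8 210.7] 0.59 [ 0.7876 -0.1488  0.075 ]
septa_mid [321.9 313.5] 0.91 [0.7862 0.2043 0.0175]
top [ 0.4434 -0.0666  1.1699] [441.0675   0.     326.7803]
bin_strip [321.6 251.2] 0.9 [ 0.5092 -0.0812  0.09  ]
carrier_mid [326.5 238.3] 0.64 [ 0.5474 -0.0948  0.015 ]
carrier_mid [438.9 240.5] 0.57 [ 0.5441 -0.3909  0.015 ]
carrier_mid [317.1 218.1] 0.29 [ 0.6005 -0.0696  0.015 ]
post_mid [329.
[... 164 characters left out ...]
.6 179.3] 0.56 [ 0.7093 -0.4047  0.0155]
vial0_mid [213.2 243.4] 0.54 [0.5317 0.1993 0.0155]
vial0_mid [492.9 233.3] 0.51 [ 0.5643 -0.5356  0.0155]
sampler [213.6 242.1] 0.97 [0.5363 0.202  0.    ]
hood [166.7 236. ] 0.91 [0.5494 0.3187 0.02  ]
hood [392.1 272.6] 0.72 [ 0.4599 -0.2646  0.02  ]
start_top [201.3 203.4] 0.69 [0.6308 0.2269 0.05  ]
start_top [278.6 149.7] 0.52 [0.7759 0.0334 0.05  ]
solvent_mid [347.2 144.7] 0.83 [ 0.7844 -0.1453  0.075 ]
jar_mid [278.9 152.2] 0.84 [0.7728 0.0335 0.0375]
septa_mid [217.1 147.1] 0.89 [0.7906 0.2019 0.0175]
1.3 [0.2896 0.5819 0.2503] [ 0.2288  0.9735 -0.     -0.    ] [[-0.8953  0.4455 -0.0001]
 [ 0.4455  0.8953  0.    ]
 [ 0.0001 -0.     -1.    ]]
```

View pics/top0.png

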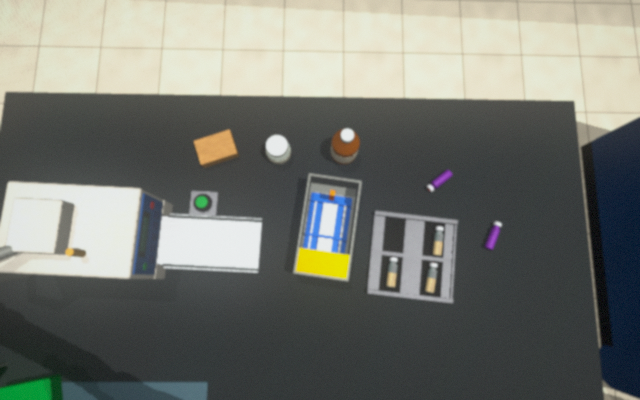

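View pics/scene0.png

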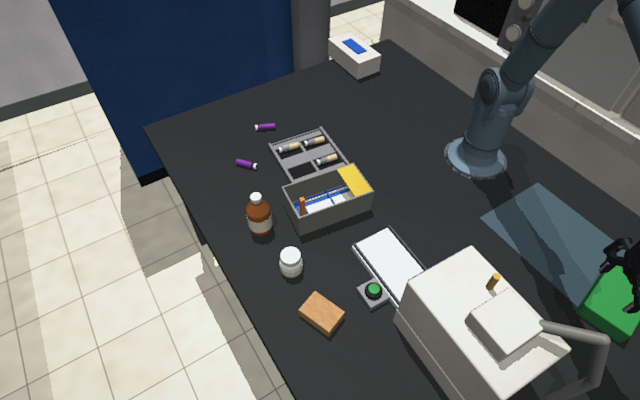

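The top view (viewed 2 so far) shows three vials: tray wells at about (440,240), (392,272) and (432,277). The (395,235) well is empty. There are two purple look-alikes at (440,180) and (494,235). The bin is at (328,228) with its post at (332,195), on the side away from the robot. The hood edge is at about (162,235) and the button at (202,203). Next I'll look from near with the wrist camera.

```bash
cat > look.py <<'E'
from h import *
import sys
np.set_printoptions(precision=4,suppress=True)
def view(name,names,pos=None,yaw=None):
    if pos is not None: move_ptp(pos,down(yaw)); pause(.2)
    P={k:np.array(v) for k,v in camera_params('wrist').items()}
    save('wrist',name); T=P['camera_from_world']
    print(name,'cam',-T[:3,:3].T@T[:3,3],'axis',T[2,:3],'t',read_time_s())
    np.savez(f'pics/{name}.npz',**P)
    for n,z in names:
        for r in tip_of('wrist',n)[:5]: print(' ',n,np.round(r['at'],1),round(r['confidence'],2),onz(P,r['at'],z))
E
python3 - <<'E'
from look import *
view('w_sam',[('sampler',0),('hood',.02),('start_top',.05)],[.50,.15,.42],np.radians(150))
view('w_bin',[('bin',0),('bin_strip',.09),('carrier_mid',.015),('post_mid',.049)],[.48,-.1,.42],np.radians(171))
view('w_tray',[('tray',0),('vial0_mid',.0155)],[.45,-.3,.42],np.radians(171))
im=[cv2.imread(f'pics/{n}.png') for n in('w_sam','w_bin','w_tray')]
E
```

```text
w_sam cam [0.4341 0.1895 0.5438] axis [ 0.2608 -0.1505 -0.9536] t 3.4
  sampler [362.8 146.5] 0.95 [0.5392 0.2056 0.    ]
  sampler [214.7 240.8] 0.31 [ 0.5566 -0.1     0.    ]
  hood [433.1 111.1] 0.62 [0.5408 0.3223 0.02  ]
  start_top [408.5 198.8] 0.81 [0.6362 0.2278 0.05  ]
w_bin cam [ 0.4055 -0.0863  0.5441] axis [ 0.2975 -0.0464 -0.9536] t 4.7833
  bin [330.6 186.9] 0.75 [ 0.5572 -0.0948  0.    ]
  bin [330.9 188. ] 0.65 [ 0.5592 -0.0945  0.    ]
  bin_strip [331.  173.9] 0.72 [ 0.5137 -0.0901  0.09  ]
  carrier_mid [331.5 189.4] 0.68 [ 0.5575 -0.0937  0.015 ]
  carrier_mid [150.1 150. ] 0.39 [ 0.4495 -0.3684  0.015 ]
  post_mid [333.3 253.1] 0.58 [ 0.6553 -0.1058  0.049 ]
w_tray cam [ 0.3763 -0.286   0.5441] axis [ 0.2978 -0.045  -0.9536] t 6.0583
  tray [308.9 177.6] 0.73 [ 0.5067 -0.3272  0.    ]
  tray [627.1 287.9] 0.27 [0.8046 0.2238 0.    ]
  vial0_mid [279.4 207.2] 0.96 [ 0.5456 -0.383   0.0155]
  vial0_mid [193.4 230.5] 0.84 [ 0.5647 -0.5359  0.0155]
  vial0_mid [290.2 291.1] 0.64 [ 0.7066 -0.394   0.0155]
```

```bash
python3 - <<'E'
import cv2,numpy as np
a,b,c=[cv2.imread(f'pics/{n}.png') for n in('w_sam','w_bin','w_tray')]
cv2.imwrite('pics/m1.png',cv2.resize(b[80:330,210:460],(600,600),interpolation=2))
cv2.imwrite('pics/m2.png',cv2.resize(a[50:350,160:560],(800,600),interpolation=2))
E
```

```text
(no output)
```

View pics/m1.png

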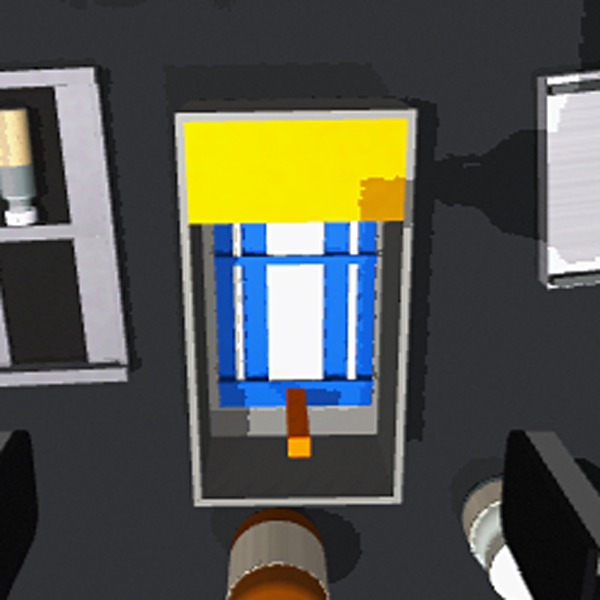

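View pics/m2.png

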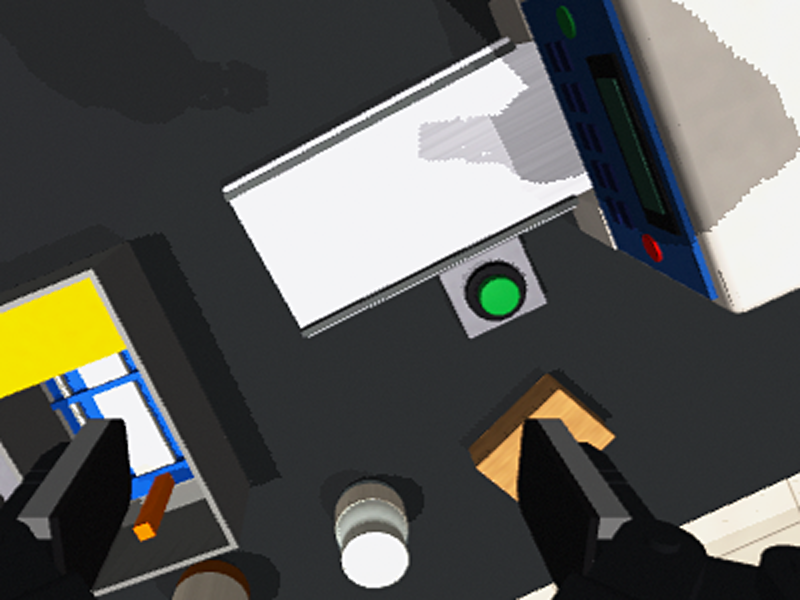

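View pics/w_tray.png

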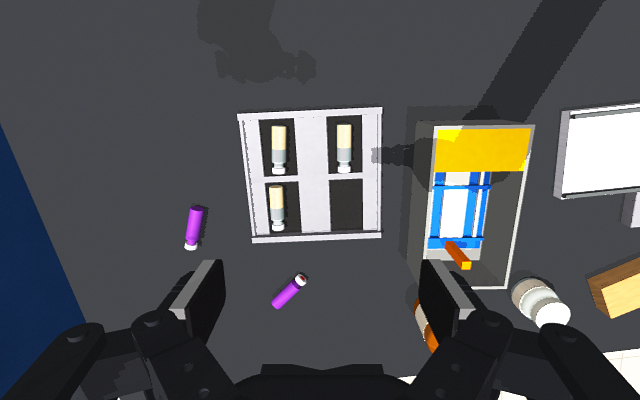

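```bash
python3 - <<'E'
from h import *
np.set_printoptions(precision=4,suppress=True)
L=lambda n:dict(np.load(f'pics/{n}.npz'))
P=L('w_bin'); f=lambda u,v:(210+u/2.4,80+v/2.4)
c=[onz(P,f(*q),.09)[:2] for q in[(176,113),(417,107),(195,505),(404,503)]]
print('bin corners',np.array(c)); 
# fit: bin coords corners x=+107 (near robot) / -143, y=+-67 
X=np.array([[107,67],[107,-67],[-143,67],[-143,-67]])/1e3
def fit(X,Y):
    X=np.array(X);Y=np.array(Y);xm,ym=X.mean(0),Y.mean(0);a=X-xm;b=Y-ym
    th=np.arctan2((a[:,0]*b[:,1]-a[:,1]*b[:,0]).sum(),(a*b).sum());Rm=np.array([[np.cos(th),-np.sin(th)],[np.sin(th),np.cos(th)]])
    t=ym-Rm@xm; print('yaw',np.degrees(th),'o',t,'res',(Y-(X@Rm.T+t))*1e3); return th,t
th,t=fit([[107,-67],[107,67],[-143,-67],[-143,67]] if False else X*[1,1],c)
# if bin x to robot (-X world), bin y = -Y world: image left (tray side,-Y) is +y
print('carrier end',[onz(P,f(*q),.011)[:2] for q in[(219,406),(372,406)]], 'post top',onz(P,f(299,447),.087)[:2])
v=[onz(P,f(*q),.021)[:2] for q in[(217,375),(372,375)]]
P=L('w_sam'); g=lambda u,v:(160+u/2,50+v/2)
print('track',[onz(P,g(*q),z)[:2] for q,z in[((226,189),.03),((305,333),.03),((509,41),.03),((575,200),.03),((500,297),.05),((500,297),.035),((232,202),.02),((304,328),.02)]])
P2={k:np.array(v) for k,v in camera_params('top').items()}
print('start',tri([(P,(408.5,198.8)),(P2,(201.3,203.4))]),tri([(P,g(500,297)),(P2,(202,203))]))
P=L('w_tray')
for q in [(279,149),(344,148),(277,207)]: print('vial',onz(P,q,.0155)[:2])
print('tray', [onz(P,q,.02)[:2] for q in[(237,114),(382,108),(253,243),(382,237)]])
E
```

```text
bin corners [[ 0.4408 -0.1436]
 [ 0.4579 -0.0111]
 [ 0.6882 -0.178 ]
 [ 0.7073 -0.0439]]
yaw 172.29060993386037 o [ 0.5557 -0.0918] res [[ 0.0805  0.1703]
 [-0.7747 -0.1177]
 [-0.2276 -0.6879]
 [ 0.9218  0.6352]]
carrier end [array([ 0.6583, -0.1618]), array([ 0.6753, -0.0513])] post top [ 0.6584 -0.1056]
track [array([0.4623, 0.0869]), array([0.5938, 0.0801]), array([0.4737, 0.3198]), array([0.6029, 0.3152]), array([0.6369, 0.23  ]), array([0.6431, 0.2312]), array([0.4738, 0.0836]), array([0.5927, 0.0794])]
start [0.63   0.2254 0.0619] [0.6334 0.2271 0.0532]
vial [ 0.4499 -0.3652]
vial [ 0.4639 -0.2635]
vial [ 0.5447 -0.3869]
tray [array([ 0.3873, -0.4176]), array([ 0.4118, -0.1989]), array([ 0.601, -0.439]), array([ 0.6233, -0.2196])]
```

```bash
cat > geo.py <<'E'
from look import *
BY=np.radians(172.0); BO=np.array([.5557,-.0915,0]); CY=np.radians(171.8)
CM=np.array([.5550,-.0903,.005])   # carrier mid, underside z
SY=np.radians(87.3); SO=np.array([.539,.206,0])
GH=.055 # grip height over underside
def tool(yaw,th,flip): return (R.from_euler('z',yaw)*R.from_euler('y',th)*R.from_euler('z',np.pi*flip)*R.from_euler('x',np.pi)).as_quat()
def pivpose(dx,dz,deg):  # carrier's +x bottom edge as pivot
    th=np.radians(deg); p=R.from_euler('y',th).apply([-.199,0,GH])+[.094+dx,0,dz]
    return CM+R.from_euler('z',CY).apply(p)
def sam(x,y,z): return SO+R.from_euler('z',SY).apply([x,y,z])
W=[(0,.001*min(i,3),7*i) for i in range(6)]+[(-.074,.004,35),(-.074,.115,35)]
E
python3 - <<'E'
from geo import *
for flip in(0,1):
    ok=[]
    for dx,dz,d in W:
        q=inverse_kinematics(pivpose(dx,dz,d),tool(CY,np.radians(d),flip)); ok.append(None if q is None else np.round(q,2))
    for p,y in[([.6,-.05,.30],CY),(sam(-.113,0,.2),SY),(sam(-.113,0,.078),SY)]:
        q=inverse_kinematics(p,tool(y,0,flip)); ok.append(None if q is None else np.round(q,2))
    print(flip,*ok,sep='\n')
E
```

```text
0
[-0.32  0.7   0.57  1.69 -0.46  0.89  1.87]
[-0.37  0.59  0.59  1.81 -0.47  0.75  1.88]
[-0.46  0.5   0.67  1.92 -0.53  0.62  1.94]
[-0.52  0.4   0.71  2.04 -0.55  0.48  1.98]
[-0.48  0.27  0.62  2.14 -0.44  0.31  1.91]
[-0.46  0.17  0.57  2.25 -0.36  0.15  1.84]
[-0.36  0.3   0.49  2.09 -0.54  0.2   2.  ]
[-0.61  0.14  0.75  2.01 -0.18  0.42  1.68]
[-0.56  0.3   0.7   1.69 -0.2   1.23  1.61]
[-0.72  0.25  0.53  1.93 -0.15  1.   -0.16]
[-0.72  0.46  0.56  2.01 -0.34  0.77 -0.  ]
1
[-0.58  0.89  0.99  1.71 -0.85  1.04 -1.01]
[-0.65  0.79  1.02  1.82 -0.88  0.91 -0.96]
[-0.72  0.68  1.05  1.93 -0.91  0.76 -0.91]
[-0.79  0.56  1.07  2.04 -0.94  0.61 -0.85]
[-0.85  0.43  1.09  2.16 -0.98  0.43 -0.78]
[-0.95  0.3   1.14  2.27 -1.13  0.26 -0.59]
[-0.82  0.5   1.08  2.1  -1.27  0.41 -0.53]
[-1.02  0.28  1.27  2.02 -0.62  0.48 -1.09]
[-0.75  0.36  0.96  1.7  -0.31  1.25 -1.43]
[-0.1   0.24 -0.17  1.9   0.05  1.    2.8 ]
[-0.1   0.41 -0.17  1.98  0.1   0.76  2.76]
```

```bash
python3 - <<'E'
from geo import *
p=pivpose(0,0,0); q=tool(CY,0,0)
move_gripper(.05)
move_ptp(p+[0,0,.12],q)
view('w_post',[('post_mid',.049)])
movel(p,q,.1); move_gripper(0,80); pause(.2)
print('gap',read_finger_gap(),read_ft_force(),read_eef_pos(),p)
E
```

```text
w_post cam [ 0.5838 -0.0963  0.3059] axis [ 0.3009 -0.0451 -0.9526] t 8.0417
  post_mid [324.4 189.3] 0.71 [ 0.6576 -0.1052  0.049 ]
  post_mid [496.3 292.9] 0.16 [0.7739 0.0316 0.049 ]
gap 0.012891923088462667 [ 0.682  -1.0283  5.7271] [ 0.6595 -0.1055  0.0607] [ 0.6589 -0.1053  0.06  ]
```

```bash
python3 - <<'E'
from geo import *
for dx,dz,d in W[1:]:
    movel(pivpose(dx,dz,d),tool(CY,np.radians(d),0),.1 if d<35 or dx==0 else .12)
    F=read_ft_force(); print(dx,d,np.round(F,1),round(read_finger_gap(),4)); 
    if np.linalg.norm(F)>40: break
save('scene','s_tilt'); print(read_time_s())
E
```

```text
0 7 [-0.4 -1.6 -1.1] 0.013
0 14 [-0.2  0.3 -2.4] 0.0131
0 21 [ 0.4 -0.4 -2.9] 0.0127
0 28 [ 0.5 -0.6 -1.7] 0.0129
0 35 [ 2.1 -1.2 -2.6] 0.0128
-0.074 35 [ 0.7  0.  -2.4] 0.0129
-0.074 35 [-0.   1.2 -1.9] 0.0128
13.975
```

View pics/s_tilt.png

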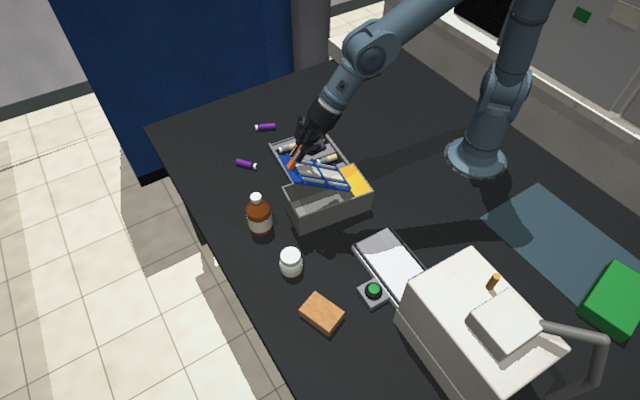

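```bash
python3 - <<'E'
from geo import *
p=read_eef_pos()
movel([p[0]-.03,p[1]+.02,.31],tool(CY,0,0),.12)
move_ptp(sam(-.113,0,.20),tool(SY,0,0))
movel(sam(-.113,0,.045+GH),tool(SY,0,0),.12); pause(.3)
print(read_ft_force(),read_finger_gap(),read_eef_pos(),sam(-.113,0,.045+GH))
view('w_hov',[('carrier_mid',.055),('hood',.02)]); im=save('top','t_hov'); 
cv2.imwrite('pics/t_hovc.png',cv2.resize(im[170:300,120:300,::-1],(720,520),interpolation=2)); print(read_time_s())
E
```

```text
[ 0.1435 -0.0027 -2.1357] 0.012952904553631728 [0.534  0.0934 0.1005] [0.5337 0.0931 0.1   ]
w_hov cam [0.5386 0.1701 0.2249] axis [-0.0125 -0.3003 -0.9538] t 17.6833
  carrier_mid [317.6  23.4] 0.86 [0.5384 0.2005 0.055 ]
17.8333
```

View pics/w_hov.png

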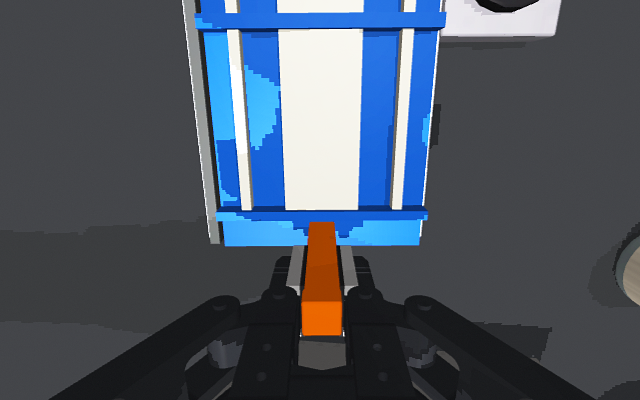

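View pics/t_hovc.png

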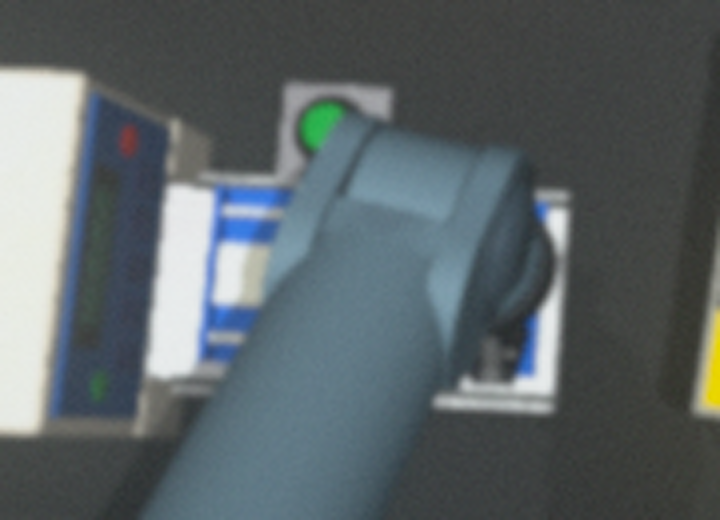

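```bash
python3 - <<'E'
from geo import *
P=dict(np.load('pics/w_hov.npz'))
S=lambda p:R.from_euler('z',-SY).apply(p-SO)
for y,z in[(-.06,.03),(.06,.03),(-.065,.03),(.065,.03)]:
    print('pred rail',y,[np.round(proj(P,sam(x,y,z)),0) for x in(-.125,-.06,0)])
for x in(-.121,-.06): print('pred carrier edge top',[np.round(proj(P,sam(x,y,.051)),0) for y in(-.055,.055)])
im=cv2.imread('pics/w_hov.png'); cv2.imwrite('pics/zl.png',np.hstack([cv2.resize(im[130:260,170:240],None,fx=4,fy=4,interpolation=0),cv2.resize(im[130:260,400:470],None,fx=4,fy=4,interpolation=0)]))
E
```

```text
pred rail -0.06 [array([414., 240.]), array([423., 137.]), array([433.,  21.])]
pred rail 0.06 [array([225., 240.]), array([215., 137.]), array([204.,  21.])]
pred rail -0.065 [array([421., 240.]), array([432., 137.]), array([443.,  21.])]
pred rail 0.065 [array([217., 240.]), array([206., 137.]), array([194.,  21.])]
pred carrier edge top [array([415., 249.]), array([223., 249.])]
pred carrier edge top [array([425., 142.]), array([212., 142.])]
```

View pics/zl.png

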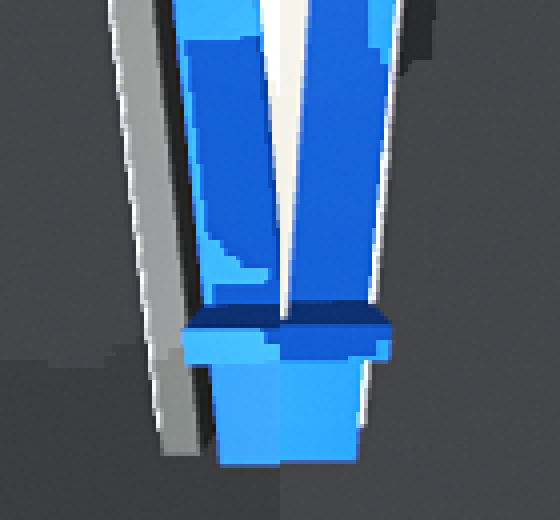

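Wrist view (9 viewed): the left rail's top is visible with a gap beside it, but the carrier overlaps the right rail. So the carrier sits about 4 mm towards the button side and needs +4.3 mm in sampler y before I lower it.

```bash
python3 - <<'E'
from geo import *
q=tool(SY,0,0)
movel(sam(-.113,.0043,.035+GH),q,.1)
for z in(.025,.0225,.0215,.0205,.0200,.0195):
    movel(sam(-.113,.0043,z+GH),q,.04); F=read_ft_force(); print(z,np.round(F,1),read_ft_torque().round(2) if hasattr(read_ft_torque(),'round') else '')
    if F[2]>2: break
move_gripper(.03); pause(.3); print(read_ft_force(),read_eef_pos())
movel(sam(-.113,.0043,.22),q,.15)
move_ptp(sam(-.12,.02,.42),q)
view('w_pl',[('carrier_mid',.03),('post_mid',.064),('nest0',.04),('nest1',.04),('nest2',.04),('nest3',.04),('hood',.02),('sampler',0)])
E
```

```text
0.025 [-0.2  1.1 -2. ] [-0.21 -0.    0.01]
0.0225 [ 0.1  0.2 -2.7] [-0.19 -0.02  0.03]
0.0215 [ 0.5 -0.2 -1.5] [-0.22  0.03  0.01]
0.0205 [-0.3  0.2 -1.3] [-0.05 -0.01  0.04]
0.02 [-1.6  0.   5.2] [-0.05  0.45  0.06]
[ 0.1995 -0.6012  0.5851] [0.5294 0.0933 0.075 ]
w_pl cam [0.5172 0.1647 0.5428] axis [-0.0153 -0.3011 -0.9535] t 22.0833
  carrier_mid [334.4  66.4] 0.69 [0.5361 0.1996 0.03  ]
  post_mid [334.6 142.9] 0.72 [0.5317 0.0957 0.064 ]
  nest0 [356.5  29.5] 0.94 [0.5672 0.2443 0.04  ]
  nest0 [313.9  27. ] 0.92 [0.5096 0.2499 0.04  ]
  nest0 [354.2  99.6] 0.88 [0.5627 0.1531 0.04  ]
  nest0 [313.1  99.9] 0.77 [0.5035 0.1554 0.04  ]
  nest1 [356.5  29.5] 0.94 [0.5672 0.2443 0.04  ]
  nest1 [313.9  27. ] 0.92 [0.5096 0.2499 0.04  ]
  nest1 [354.2  99.6] 0.88 [0.5627 0.1531 0.04  ]
  nest1 [313.1  99.9] 0.77 [0.5035 0.1554 0.04  ]
  nest2 [356.5  29.5] 0.94 [0.5672 0.2443 0.04  ]
  nest2 [313.9  27. ] 0.92 [0.5096 0.2499 0.04  ]
  nest2 [354.2  99.6] 0.88 [0.5627 0.1531 0.04  ]
  nest2 [313.1  99.9] 0.77 [0.5035 0.1554 0.04  ]
  nest3 [356.5  29.5] 0.94 [0.5672 0.2443 0.04  ]
  nest3 [313.9  27. ] 0.92 [0.5096 0.2499 0.04  ]
  nest3 [354.2  99.6] 0.88 [0.5627 0.1531 0.04  ]
  nest3 [313.1  99.9] 0.77 [0.5035 0.1554 0.04  ]
```

View pics/w_pl.png

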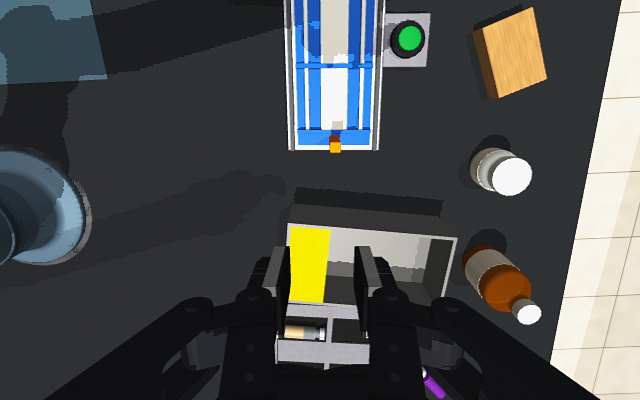

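```bash
cat > pick.py <<'E'
from geo import *
MID=np.array([.536,.1995,0]); CYS=np.radians(87.0)
def nest(x,y): return MID+R.from_euler('z',CYS).apply([x,y,0])
def refine(P,im,c,z=.0155,name=None):
    """warp to plane z around c at 0.5mm/px, PCA of the blob -> centre, angle"""
    s=.0005; n=120; g=np.array([[-n*s,-n*s],[n*s,-n*s],[n*s,n*s],[-n*s,n*s]])
    src=np.float32([proj(P,[c[0]+a,c[1]+b,z]) for a,b in g]); dst=np.float32([[0,0],[2*n,0],[2*n,2*n],[0,2*n]])
    w=cv2.warpPerspective(im,cv2.getPerspectiveTransform(src,dst),(2*n,2*n))
    if name: cv2.imwrite(f'pics/{name}_r.png',cv2.resize(w[:,:,::-1],(480,480)))
    g=w.max(2); m=(g>90).astype(np.uint8); m=cv2.morphologyEx(m,cv2.MORPH_OPEN,np.ones((5,5)))
    k,l,st,ce=cv2.connectedComponentsWithStats(m); i=l[n,n] 
    if i==0: return None
    ys,xs=np.nonzero(l==i); (cx,cy),(a,b),an=cv2.minAreaRect(np.stack([xs,ys],1).astype(np.float32))
    if a<b: a,b,an=b,a,an+90
    return np.array([c[0]+(cx-n)*s,c[1]+(cy-n)*s]),(an+90)%180-90,(a*s,b*s)
def see(rough,name,h=.22):
    move_gripper(.036); move_ptp([rough[0],rough[1],h],tool(np.radians(174),0,0)); pause(.15)
    P={k:np.array(v) for k,v in camera_params('wrist').items()}; im=save('wrist',name); np.savez(f'pics/{name}.npz',**P)
    d=[(onz(P,r['at'],.0155)[:2],r['confidence']) for r in tip_of('wrist','vial0_mid')]
    print('det',[(np.round(a,4),round(b,2)) for a,b in d])
    d=[a for a,b in d if np.hypot(*(a-rough[:2]))<.05]
    c=d[0] if d else np.array(rough[:2])
    r=refine(P,im,c,name=name); print('refine',r,'t',read_time_s()); return c,r
def pick(c,ang):
    q=tool(np.radians(180+ang),0,0)
    movel([c[0],c[1],.08],q,.2); movel([c[0],c[1],.0275],q,.08); print('F',np.round(read_ft_force(),1))
    move_gripper(0,25); print('gap',read_finger_gap(),'eef',read_eef_pos()); movel([c[0],c[1],.16],q,.2); print('gap',read_finger_gap())
def place(n):
    q=tool(CYS,0,0)
    move_ptp([n[0],n[1],.16],q); movel([n[0],n[1],.075],q,.15); movel([n[0],n[1],.0535],q,.05); print('F',np.round(read_ft_force(),1),'gap',read_finger_gap())
    move_gripper(.036); movel([n[0],n[1],.16],q,.2)
E
python3 - <<'E'
from pick import *
see([.4499,-.3652],'v0')
E
```

```text
det [(array([ 0.5452, -0.3868]), 0.95), (array([ 0.563 , -0.5338]), 0.9), (array([ 0.701 , -0.3925]), 0.59)]
refine (array([ 0.4497, -0.3654]), -90.0, (0.11950000000000001, 0.11950000000000001)) t 25.225
```

```bash
python3 -c "
import cv2,numpy as np
a=cv2.imread('pics/v0.png');b=cv2.imread('pics/v0_r.png');cv2.imwrite('pics/v0c.png',np.hstack([cv2.resize(a[:,:],(512,320)),cv2.resize(b,(280,320))]))"
```

```text
(no output)
```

View pics/v0c.png

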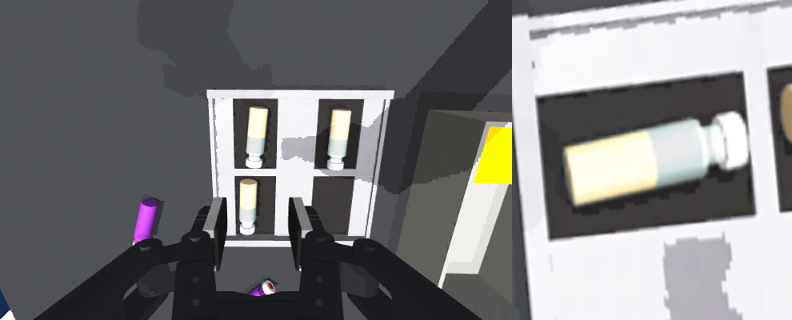

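```bash
python3 - <<'E'
s=open('pick.py').read()
s=s.replace("    k,l,st,ce=","""    TR=R.from_euler('z',np.radians(-5.8)); mask=np.zeros_like(m)
    for wx in(-.051,.051):
        for wy in(-.053,.053):
            q=[TR.apply([wx+a*.045,wy+b*.0265,.008])+[.5059,-.3188,0] for a,b in((-1,-1),(1,-1),(1,1),(-1,1))]
            q=[onz(P,proj(P,p),z)[:2] for p in q]
            cv2.fillPoly(mask,[np.int32(np.round([(np.array(p)-c)/s+n for p in q]))],1)
    m=m*mask
    k,l,st,ce=""")
open('pick.py','w').write(s)
E
python3 - <<'E'
from pick import *
P=dict(np.load('pics/v0.npz')); im=cv2.imread('pics/v0.png')[:,:,::-1]
for c in([.451,-.3662],[.4639,-.2635],[.5452,-.3868]): print(refine(P,im,np.array(c)))
E
```

```text
(array([ 0.4522, -0.3664]), -5.710594177246094, (0.08054826354980468, 0.05204044342041016))
(array([ 0.4634, -0.2701]), -6.248374938964844, (0.07793569946289063, 0.03870663452148437))
(array([ 0.5476, -0.3881]), -7.989326477050781, (0.0860426483154297, 0.023384836196899416))
```

```bash
sed -i 's/    m=m\*mask/    m=cv2.morphologyEx(m*mask,cv2.MORPH_OPEN,np.ones((17,17)))/' pick.py
python3 - <<'E'
from pick import *
P=dict(np.load('pics/v0.npz')); im=cv2.imread('pics/v0.png')[:,:,::-1]
for c in([.451,-.3662],[.4639,-.2635],[.5452,-.3868]): print(refine(P,im,np.array(c)))
E
```

```text
(array([ 0.4524, -0.3667]), -11.309928894042969, (0.0809959487915039, 0.0232397575378418))
(array([ 0.4642, -0.2634]), -7.1250152587890625, (0.07764573669433594, 0.02431080627441406))
(array([ 0.5476, -0.3881]), -7.989326477050781, (0.0860426483154297, 0.023384836196899416))
```

```bash
python3 - <<'E'
from pick import *
pick([.4512,-.3666],-11.3)
place(nest(.046,.028))
n=nest(.046,.028); move_ptp([n[0]-.0,n[1]-.09,.25],tool(CYS,0,0)); pause(.1)
view('n0',[('vial0_mid',.04),('carrier_mid',.03),('nest0',.04)])
E
```

```text
F [-0.5 -1.   0.4]
gap 0.021804099426234992 eef [ 0.4518 -0.367   0.0282]
gap 0.021657622288505252
F [-2.9 -1.1  9.5] gap 0.021464501666450125
n0 cam [0.5139 0.2355 0.3717] axis [-0.0186 -0.3008 -0.9535] t 33.2083
  carrier_mid [571.9 268.7] 0.58 [0.7884 0.0304 0.03  ]
  carrier_mid [345.6 126.9] 0.56 [0.5348 0.2018 0.03  ]
  carrier_mid [363.6 348.3] 0.28 [ 0.5498 -0.07    0.03  ]
  nest0 [315.2 176.8] 0.82 [0.5019 0.1544 0.04  ]
  nest0 [372.4 175.4] 0.76 [0.56   0.1531 0.04  ]
  nest0 [381.   79.2] 0.76 [0.5683 0.2449 0.04  ]
  nest0 [318.4  79. ] 0.58 [0.51   0.2479 0.04  ]
```

View pics/n0.png

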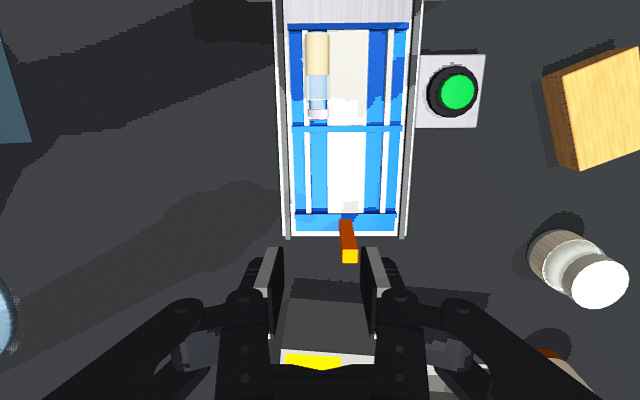

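```bash
sed -i 's/\.0535\]/.0545]/' pick.py; python3 - <<'E'
from pick import *
c,r=see([.4635,-.2635],'v1')
assert r and np.hypot(*(r[0]-[.4635,-.2635]))<.008 and r[2][1]<.028
pick([r[0][0]-.001,r[0][1]],r[1]); place(nest(.046,-.028))
c,r=see([.5455,-.3872],'v2')
assert r and np.hypot(*(r[0]-[.5455,-.3872]))<.008 and r[2][1]<.028
pick([min(r[0][0]-.001,c[0]+.001),r[0][1]],r[1]); place(nest(-.046,.028))
n=nest(.046,.028); move_ptp([n[0],n[1]-.09,.25],tool(CYS,0,0)); pause(.1)
view('n2',[('vial0_mid',.04),('carrier_mid',.03),('nest0',.04)])
save('top','t2'); print([ (np.round(r['at']),round(r['confidence'],2)) for r in look_for('top','vial0_mid')])
E
```

```text
det [(array([ 0.5635, -0.5343]), 0.8), (array([ 0.5447, -0.3857]), 0.75)]
refine (array([ 0.4642, -0.2643]), -7.640403747558594, (0.0776520004272461, 0.023037546157836916)) t 35.8667
F [ 0.  -0.6 -0.1]
gap 0.021755192216133642 eef [ 0.4638 -0.2646  0.0281]
gap 0.021744555443512642
F [-1.6 -0.9  4. ] gap 0.02209306715665054
det [(array([ 0.5635, -0.5361]), 0.88), (array([ 0.7071, -0.3953]), 0.79), (array([ 0.5429, -0.389 ]), 0.56)]
refine (array([ 0.5468, -0.3879]), -7.943473815917969, (0.07961244201660156, 0.02326300048828125)) t 45.6833
F [0.4 0.5 0.2]
gap 0.022112333458055845 eef [ 0.5439 -0.388   0.0274]
gap 0.022019088069102462
F [-0.2 -0.6 -0.8] gap 0.02189349483412157
n2 cam [0.5144 0.2332 0.3715] axis [-0.0198 -0.3024 -0.953 ] t 53.3333
  vial0_mid [319.2 171.5] 0.75 [0.5065 0.1569 0.04  ]
  carrier_mid [343.7 124.2] 0.72 [0.5333 0.2016 0.03  ]
  carrier_mid [317.7 174.8] 0.63 [0.5045 0.1511 0.03  ]
  nest0 [373.4 171. ] 0.84 [0.5613 0.1546 0.04  ]
  nest0 [318.5 173.4] 0.81 [0.5057 0.1549 0.04  ]
  nest0 [379.1  76.7] 0.81 [0.567  0.2441 0.04  ]
[(array([226., 254.]), 0.7), (array([495., 234.]), 0.64), (array([440., 181.]), 0.48)]
```

```bash
python3 -c "
import cv2,numpy as np
a=cv2.imread('pics/n2.png');b=cv2.imread('pics/t2.png')
cv2.imwrite('pics/n2c.png',np.hstack([cv2.resize(a[0:260,240:440],(400,520)),cv2.resize(b[130:330,260:520][:, :],(400,520))]))"
```

```text
(no output)
```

View pics/n2c.png

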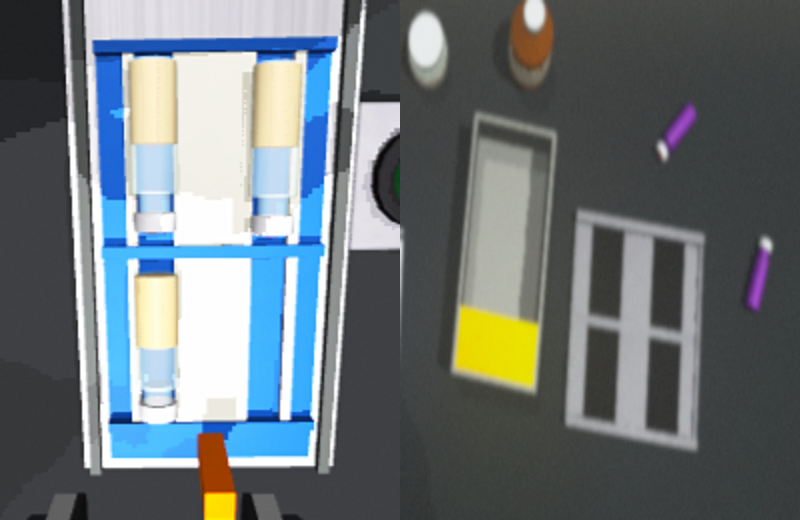

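```bash
python3 - <<'E'
from pick import *
P=dict(np.load('pics/n2.npz'))
def pr(x,y,z): p=nest(x,y); return np.round(proj(P,[p[0],p[1],z]),1)
print('wall inner',pr(-.089,.028,.036),'mid walls',pr(-.003,.028,.036),pr(.003,.028,.036),'far',pr(.089,.028,.036),'plate end',pr(-.113,.028,.026))
for d in(0,-.003,-.0055): print(d,'near vial ends: bottom',pr(-.0085+d,.028,.045),'cap',pr(-.0835+d,.028,.04),pr(-.0835+d,.028,.048))
print('far vial',pr(.0835,.028,.045),pr(.0085,.028,.048))
im=cv2.imread('pics/n2.png'); a=cv2.resize(im[10:125,295:395],None,fx=5,fy=5,interpolation=2); b=cv2.resize(im[115:230,295:351],None,fx=5,fy=5,interpolation=2)
cv2.imwrite('pics/n2z.png',np.hstack([b,a[:,:400]]))
E
```

```text
wall inner [318.6 211.9] mid walls [318.4 129.8] [318.4 123.6] far [318.1  26.5] plate end [318.7 229.1]
0 near vial ends: bottom [318.3 136.6] cap [318.5 208.2] [318.4 210.8]
-0.003 near vial ends: bottom [318.3 139.7] cap [318.5 210.9] [318.4 213.5]
-0.0055 near vial ends: bottom [318.3 142.3] cap [318.5 213.1] [318.4 215.8]
far vial [318.   31.5] [318.2 118.8]
```

View pics/n2z.png

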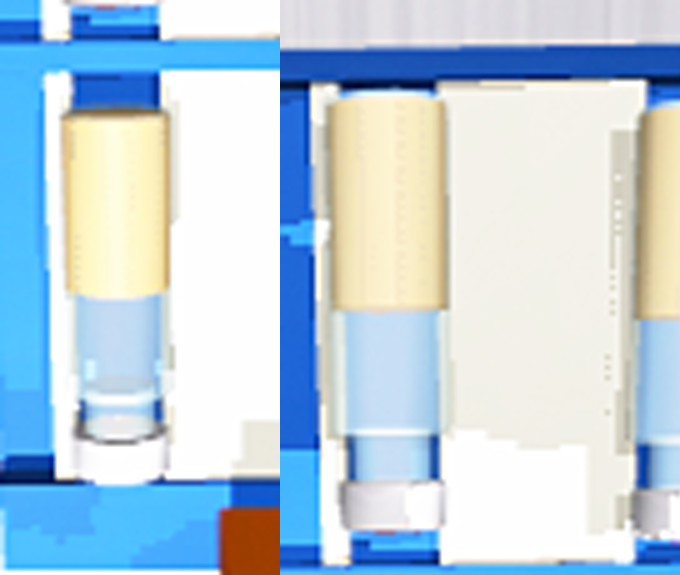

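Viewed 14. The near vial's ends project at rows 136.6 and 211, so it is centred in its nest and level. The other two are seated as well, the tray is empty, and no fourth vial is present. Next is the push against the post with closed fingers.

```bash
cat > push.py <<'E'
from pick import *
q=tool(CYS,0,0); PY=np.radians(87.2); d=np.array([np.cos(PY),np.sin(PY),0])
def fx(): return np.mean([np.dot(read_ft_force(),d) for _ in range(5)])
def at(x,z=.058): p=MID+d*x; p[2]=z; return p
E
python3 - <<'E'
from push import *
move_gripper(0,40)
move_ptp(at(-.155,.20),q); movel(at(-.155),q,.15); pause(.3); f0=fx(); print('f0',f0,read_finger_gap(),read_time_s())
log=[]; x=-.155; step=.004; hi=0
while x<-.02:
    travel=x+.123
    step=.006 if travel<.045 else .0015
    x+=step; movel(at(x),q,.03); pause(.05); f=fx()-f0; log.append((round(x*1e3,1),round(f,1)))
    if f<-5: break
print(log,read_time_s(),read_eef_pos(),at(x))
E
```

```text
f0 0.39299494172221017 -1.4100153603355388e-05 55.9833
[(-149.0, np.float64(-0.7)), (-143.0, np.float64(-0.6)), (-137.0, np.float64(0.4)), (-131.0, np.float64(-0.2)), (-125.0, np.float64(0.1)), (-119.0, np.float64(-1.8)), (-113.0, np.float64(-1.1)), (-107.0, np.float64(-2.4)), (-101.0, np.float64(-1.2)), (-95.0, np.float64(-1.8)), (-89.0, np.float64(-1.4)), (-83.0, np.float64(-1.7)), (-77.0, np.float64(-2.7)), (-75.5, np.float64(-2.9)), (-74.0, np.float64(-3.0)), (-72.5, np.float64(-3.1)), (-71.0, np.float64(-3.2)), (-69.5, np.float64(-3.6)), (-68.0, np.float64(-5.3))] 62.9833 [0.5327 0.1313 0.0581] [0.5327 0.1316 0.058 ]
```

```bash
python3 - <<'E'
from push import *
x=-.068; log=[]; f0=.4; c=0
while x<-.02:
    pause(.2); f=fx()-f0; log.append((round(x*1e3,1),round(float(f),1),round(float(read_eef_pos()[1]),4)))
    c=c+1 if f<-8.5 else 0
    if c>=2 or f<-14: break
    x+=.0007; movel(at(x),q,.02)
print(log)
save('top','t_push'); view('w_push',[('carrier_mid',.03),('post_mid',.064)])
E
```

```text
[(-68.0, -5.1, 0.1313), (-67.3, -6.5, 0.1313), (-66.6, -8.0, 0.1314), (-65.9, -7.9, 0.1314), (-65.2, -9.0, 0.1314), (-64.5, -10.3, 0.1314)]
w_push cam [0.5381 0.2087 0.182 ] axis [-0.0174 -0.3049 -0.9522] t 65.5333
  post_mid [318.6 245.1] 0.64 [0.5337 0.1521 0.064 ]
```

```bash
python3 - <<'E'
from push import *
for x in(-.067,-.075,-.12): movel(at(x),q,.03)
movel(at(-.12,.22),q,.15); pause(.1)
view('w_home',[('post_mid',.064),('hood',.02),('start_top',.05),('nest0',.04),('vial0_mid',.04)])
im=read_camera('top'); P={k:np.array(v) for k,v in camera_params('top').items()}
for n,z in(('hood',.02),('post_mid',.064),('start_top',.05),('sampler',0)): print(n,[(np.round(r['at'],1),round(r['confidence'],2),onz(P,r['at'],z)) for r in tip_of('top',n)[:2]])
a=cv2.imread('pics/w_home.png'); cv2.imwrite('pics/home.png',np.hstack([cv2.resize(a,(512,320)),cv2.resize(im[190:280,130:210,::-1],(284,320))]))
E
```

```text
w_home cam [0.5346 0.1563 0.3429] axis [-0.0176 -0.3012 -0.9534] t 69.3333
  post_mid [320.4  96.5] 0.55 [0.5328 0.1534 0.064 ]
  nest0 [286.   22.9] 0.79 [0.5078 0.2118 0.04  ]
  nest0 [356.   22.5] 0.57 [0.5646 0.2091 0.04  ]
  vial0_mid [288.   20.5] 0.81 [0.5095 0.2135 0.04  ]
hood []
post_mid []
start_top []
sampler []
```

View pics/home.png

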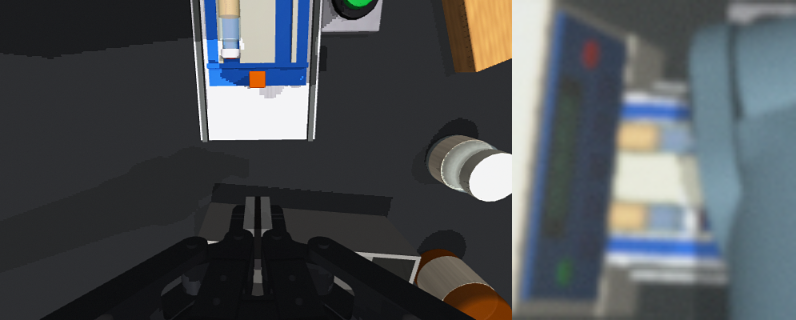

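```bash
python3 - <<'E'
from push import *
L=lambda n:dict(np.load(f'pics/{n}.npz')); P2={k:np.array(v) for k,v in camera_params('top').items()}
b=tri([(L('n0'),(458,91)),(L('w_sam'),(410,198.5)),(L('w_pl'),(409,37.5)),(P2,(202,202.5))]); print(b)
move_ptp([b[0],b[1],.12],q); pause(.2); f0=read_ft_force()[2]
z=b[2]+.019+.012; log=[]; mx=0
while z>.04:
    movel([b[0],b[1],z],q,.03); pause(.06); f=np.mean([read_ft_force()[2] for _ in range(4)])-f0
    log.append((round(z*1e3,1),round(float(f),1),round(float(read_eef_pos()[2])*1e3,1)))
    if f>14: break
    z-=.002 if f<2 else .001
print(log); pause(.3)
movel([b[0],b[1],.14],q,.06); print(read_time_s())
E
```

```text
[0.637  0.2296 0.046 ]
[(np.float64(77.0), -1.0, 77.3), (np.float64(75.0), -0.1, 74.8), (np.float64(73.0), 0.3, 72.8), (np.float64(71.0), 0.1, 70.8), (np.float64(69.0), 0.6, 68.8), (np.float64(67.0), -0.4, 66.8), (np.float64(65.0), 0.7, 64.8), (np.float64(63.0), 1.6, 63.2), (np.float64(61.0), 1.3, 61.4), (np.float64(59.0), 3.4, 59.3), (np.float64(58.0), 5.7, 58.3), (np.float64(57.0), 5.4, 57.2), (np.float64(56.0), 9.2, 57.1), (np.float64(55.0), 11.9, 57.1), (np.float64(54.0), 17.0, 57.0)]
78.725
```

The button travelled 63.2 → 57.0 mm (the full 6 mm), bottomed out hard and was released. I'll do one last check and then hand in.

```bash
python3 - <<'E'
from push import *
move_ptp([.45,-.05,.40],q)
view('w_end',[('post_mid',.064),('nest0',.04),('vial0_mid',.04),('hood',.02)])
im=save('top','t_end')
a=cv2.imread('pics/w_end.png'); cv2.imwrite('pics/end.png',np.hstack([cv2.resize(a,(400,400)),cv2.resize(im[90:320,100:520,::-1],(400,400))]))
E
```

```text
w_end cam [0.4553 0.0277 0.5234] axis [-0.0159 -0.3004 -0.9537] t 80.3417
  post_mid [368.3 183.3] 0.28 [ 0.5148 -0.0976  0.064 ]
  vial0_mid [472.7 329.1] 0.78 [ 0.6956 -0.3733  0.04  ]
```

View pics/end.png

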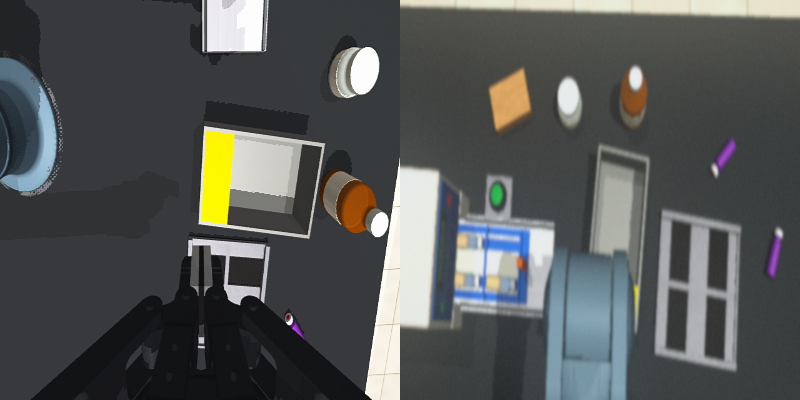

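```bash
python3 -c "
from bench import *
sign_off(); print(read_time_s())"
```

```text
the job is handed in; nothing more can be done
the job is handed in; nothing more can be done
```

I finished the job and handed it in at about 80 s. I tilted the carrier out of the bin and laid it on the feed track, post away from the hood. I put the three vials present into three nests, then pushed the carrier in under the hood. The button came last: I pressed it down and let it go.

- **End stop:** The pushing force rose to 10 N with no further movement. A slight rise began about 9 mm earlier, which fits the feeler. By my estimate carrier_mid is about 65 mm before the hood edge. That is at the edge of the allowed 34–66 mm, and I could not read the seat sensor, so home is inferred from force and position.
- **Button:** It moved the full 6 mm, bottomed out at 17 N and was released.
- **Final picture:** It shows all three vials in their nests, the tray empty, and the bottle, jar, box and purple look-alikes where they stood. No fourth vial was present. The last wrist view did not cover the post or nests, and its low-confidence post hit was false, so this check rests on the top camera picture.

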